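# Change over the cement bottles

## Task

The round cement bottle on the round mat is finished with but still open: press its cap fully down before you lift it, then swap the two bottles, so that the round one stands on the square tile and the square one on the round mat (the scrap of cardboard is free to park one on). Once the square bottle stands on the round mat and the round one on the tile, pull the square bottle's cap fully up, ready for use. Keep the bottles upright and leave everything else on the bench where it lies.

Things in the scene. Friction and masses are not known exactly. Their poses are not given: they have to be found in the camera images.
- round_bottle: white plastic bottle, round, 50 mm in diameter, stands on the round mat at the start. Mass about 0.65 kg. Straight sides from the bottom to 82 mm, then a shoulder up to 90 mm and an 18 mm neck that carries the cap. Origin at the centre of its underside, z up the bottle
- square_bottle: white plastic bottle, 44 mm square in plan, stands on the square tile at the start. Mass about 0.65 kg. Straight sides from the bottom to 82 mm, then a shoulder up to 90 mm and an 18 mm neck that carries the cap. Origin at the centre of its underside, z up the bottle, x and y square to its flat sides
- round_cap (a joint): black push-pull cap of the round bottle, open at the start: plain cylinder 28 mm in diameter and 20 mm high round the neck; slides straight up and down the neck, held by about 3 N of drag wherever it is left, so it can neither carry the bottle nor come off. 0 = pressed fully home (shut; its lower edge 94 mm and its top 114 mm above the bottle's underside), 0.012 m = pulled fully up (open)
- round_cap_top (a point): centre of the top of the round bottle's cap
- square_cap (a joint): black push-pull cap of the square bottle, shut at the start: plain cylinder 28 mm in diameter and 20 mm high round the neck; slides straight up and down the neck, held by about 3 N of drag wherever it is left, so it can neither carry the bottle nor come off. 0 = pressed fully home (shut; its lower edge 94 mm and its top 114 mm above the bottle's underside), 0.012 m = pulled fully up (open)
- square_cap_top (a point): centre of the top of the square bottle's cap
- round_mat: black rubber mat, a disc 110 mm in diameter and 5 mm thick, fixed to the bench: the place of the bottle in use. Origin at the centre of its underside
- square_tile: white ceramic tile, 110 mm square and 5 mm thick, fixed to the bench: the place of the bottle in reserve. Origin at the centre of its underside
- scrap_board: bare piece of cardboard, 110 mm square and 3 mm thick, stuck to the bench, always clear: a bottle can be parked on it. Origin at the centre of its underside
- offcut: bystander: white fibre block 90 x 60 x 40 mm, origin under its centre
- knife: bystander: trimming knife lying flat, 130 mm long along its x, 15 mm high
- tape: bystander: roll core lying flat, 90 mm in diameter, 24 mm high
- brush: bystander: brush lying flat, about 200 mm long along its x
- can: bystander: metal can 72 mm in diameter, 100 mm high
- try_square: bystander: carpenter's square lying flat, 120 x 180 mm, 14 mm high
Mind the look-alikes: they are no part of the job. Several things have the shape of the round_mat; the one meant has the colours described above. Leave any pink look-alike of the round_bottle alone.

How it is judged (in metres and radians):
On the way, in this order (a step that is already met when the one before it is completed fails the run):
1. the round bottle's cap is pressed fully down, the bottle still on the round mat (value of joint round_cap below 0.002 m and horizontal distance between round_bottle and round_mat below 0.045 m), for 0.2 s.
2. the bottles have changed places: round on the square tile, square on the round mat, both upright, the square one's cap still down (horizontal distance between round_bottle and square_tile below 0.03 m and z of round_bottle in the frame of square_tile between 0.002 and 0.009 m and angle between each of round_bottle, square_bottle's own z axis and vertical below 0.1 rad and horizontal distance between square_bottle and round_mat below 0.03 m and z of square_bottle in the frame of round_mat between 0.002 and 0.009 m and value of joint square_cap below 0.004 m), for 0.2 s.
At the end, for the whole second after the job is handed in: The round bottle stands upright and still on the square tile and the square bottle on the round mat, each with its centre within 30 mm of the centre of its place (so wholly or all but wholly on it); the round bottle's cap is down to within 2 mm and the square bottle's cap is up by more than 9 mm (horizontal distance between round_bottle and square_tile below 0.03 m and z of round_bottle in the frame of square_tile between 0.002 and 0.009 m and angle between each of round_bottle, square_bottle's own z axis and vertical below 0.1 rad and horizontal distance between square_bottle and round_mat below 0.03 m and z of square_bottle in the frame of round_mat between 0.002 and 0.009 m and linear speed of each of round_bottle, square_bottle below 0.02 m/s and angular speed of each of round_bottle, square_bottle below 0.2 rad/s and value of joint round_cap below 0.002 m and value of joint square_cap above 0.009 m); the robot touches nothing.
It fails at once if the round bottle is lifted clear (over 20 mm) with its cap still up by more than 5 mm (height (world z) of round_bottle above 0.025 m and value of joint round_cap above 0.005 m).
It fails at once if the square bottle's cap is pulled up more than 6 mm while the bottle is off the round mat (value of joint square_cap above 0.006 m and horizontal distance between square_bottle and round_mat above 0.06 m).
It fails at once if a bottle is tipped by more than 0.6 rad (angle between any of round_bottle, square_bottle's own z axis and vertical above 0.6 rad).
It fails at once if a bystander is moved by more than 40 mm (distance of any of offcut, knife, tape, brush, can, try_square from where it was at the start of the episode above 0.04 m).
It also fails if it takes over 72 s, if anything falls off the work surface, if the arm or the gripper's body presses on something with over 40 N, if the wrist force passes 120 N, or if a joint passes its speed limit or range.

## Robot

A 7-joint arm with a two-finger parallel gripper is mounted at the origin on the work surface. World frame = base frame: x ahead of the robot, y to its left, z up, the work surface at z = 0. Lengths are in mm, angles in rad, forces in N, time in s.
With the tool pointing down it reaches from about 425 to 875 mm from the base axis. Payload 4.7 kg.
Tool frame: the origin (TCP) lies midway between the tips of the shut fingers; the grasp point (between the pads) lies 19 mm behind it; z points along the fingers, y is the line along which they close (so a half turn about z gives the same grasp; the last joint's range is limited). The gripper opens to 85 mm and grips with 20 to 120 N. Pads are 22 mm wide; open, the fingers measure 114 mm over their backs; the gripper's body (76 mm by 85 mm) begins 54 mm behind the grasp point. The pads swing forward as they close: fully open they stand 13 mm farther back than shut.
Start: joints at [1.124, 0.321, -0.07, 1.45, 0.023, 1.371, -0.057], TCP at [289.016, -582.232, 231.349] pointing down, gripper open.
Joint ranges: [-2.86, 2.86], [-0.3, 2.09], [-1.38, 1.24], [0.06, 2.45], [-1.56, 4.7], [0.09, 2.05], [-2.69, 2.69]. Speed limits (rad/s): [2.57, 2.57, 3.14, 3.14, 3.14, 3.14, 3.14].

## Interface

Orientations are given as a rotation vector (axis times angle).
In Python, from bench import arm, get_image, camera_info gives the robot as it stands.
- The arm moves only by the shell command python3 -m jog 'ROWS' [OPENING] [FORCE]. ROWS is a JSON object of lists of equal length, an entry for each row: "delta_pos": the shift along the tool's x, y, z scaled (see below), a list of three; "spin": the turn about the tool's z scaled (see below). A call has 1 to 12 rows; each row is the pose to reach, as a shift and turn from the pose commanded when the call began, along the tool's axes at that moment; what a row does not reach only later rows make up. The controller multiplies each number of a shift by 150 mm and each number of a turn by 120 degrees. A row lasts 1/12 s, in which the tool goes at most 41.7 mm and 7.16 degrees, less where a joint would pass 70% of its speed; a pose out of reach is approached as far as the arm can. A call with a number of a shift or a turn outside -1 to 1 is refused whole. A call with a gripper value outside its range is refused whole. OPENING is the opening, from 0 (shut) to 1 (fully open), set as the call begins (- or left out, the last holds). The fingers move at their own pace and stop on an object; FORCE is the grip in N (left out, the last holds). Time passes only in rows, so rows that repeat a pose let the fingers close. It gives the time, the measured TCP pose, the force, the opening and the grip force at its end, in the units of the state.
- arm.read_state(): the state, without advancing time (a new reading comes with each control period).
- get_image(name): name is "side" or "top" or "wrist"; returns the picture (480x640x3 uint8, red, green, blue); there is no depth.
- camera_info(name): a dict with "fx", "fy", "cx", "cy" (pixels), "position" and "orientation" of the camera in the world; the wrist camera has in their place "T_tool_cam" (4x4, takes a point from camera to tool coordinates, whose origin is the TCP and whose axes are the flange's). Camera axes: x right, y down, z forward; pixel columns grow to the right and rows downward; lengths in mm; the calibration is good to about 2 mm. The wrist camera is an equidistant fisheye: a pixel r from the principal point sees the ray r / f radians off the axis. A picture is of the moment at which its call begins: read the wrist's pose just before it. camera_info takes no time and is no camera call.
- arm.finish_job(): hands the job in; it is judged then, once.
The state is a dict: "t": time; "qpos": joint angles; "dq": joint speeds; "tau": joint torques, N m; "tcp_pos": TCP position; "eef_rot": TCP orientation; "force": force on the tool from outside, world axes, zero at the start; "moment": the same for the moment, N m; "finger_gap": finger opening in mm; "grasp_force": force on a finger pad.
Only numpy, scipy, OpenCV 4.12 (cv2) and the standard library are available. Lean on these libraries where they do the work, as an engineer would, in place of code of your own. Each camera call takes 0.05 s, during which the arm holds its last target. There are 200 camera calls.

## Working session

There is one attempt and no reset: what is moved stays moved. The work goes in short steps, Python scripts to look and compute and a shell command to move; the robot and the scene stay as the last step left them, time stands still between calls to the robot, and variables do not carry over. Pictures are saved under pics/ and viewed, at most 10 in all, crops included, and the job is handed in when it is done.

```bash
ls; mkdir -p pics; python3 - <<'E'
from bench import arm,get_image,camera_info
import cv2
s=arm.read_state();print(s)
for n in("top","side"):
    print(n,camera_info(n)); cv2.imwrite(f"pics/{n}0.png",get_image(n)[:,:,::-1])
print(camera_info("wrist"))
E
```

```text
pics
{'t': 0.0, 'qpos': array([ 1.12408097,  0.32184597, -0.07010004,  1.45167058,  0.022601  ,
        1.3707783 , -0.05689595]), 'dq': array([-6.81206874e-04, -2.54712293e-04,  1.23632918e-03, -1.20646647e-03,
        2.52545782e-04, -5.86967506e-05, -4.91018436e-04]), 'tau': array([ 4.09803906e-04, -4.93584144e+01, -3.81980399e-01, -3.14332294e+01,
        1.29526327e-02,  1.16102936e-02, -8.29952256e-06]), 'tcp_pos': array([ 288.76986979, -581.74158091,  230.21090752]), 'eef_rot': array([-3.05676107e+00, -7.17114354e-01,  8.27932489e-04]), 'force': array([-0.47770182,  0.90973662,  0.6541256 ]), 'moment': array([ 0.01053389, -0.01625168, -0.05862306]), 'grasp_force': 0.0, 'finger_gap': 85.25650835150303}
top {'fx': 534.1757701337601, 'fy': 534.1757701337601, 'cx': 317.4867184449943, 'cy': 237.90336999952976, 'position': array([ 261.86522495,    3.84725008, 1507.64132899]), 'orientation': array([-2.10879743,  2.14058389, -0.22844797])}
side {'fx': 620.9720104087953, 'fy': 620.9720104087953, 'cx': 328.18024548937836, 'cy': 234.62590769429787, 'position': array([  284.17231475, -1045.02688312,  1253.37224697]), 'orientation': array([-2.38390939,  0.32754059, -0.10635284])}
{'fx': 371.64829954431775, 'fy': 371.64829954431775, 'cx': 315.1967760496928, 'cy': 240.32719142868515, 'T_tool_cam': array([[-1.67434349e-05, -9.57184024e-01, -2.89480126e-01,
         7.39677685e+01],
       [ 9.99999994e-01, -4.75725035e-05,  9.94617695e-05,
        -1.11621502e+00],
       [-1.08974511e-04, -2.89480122e-01,  9.57184019e-01,
        -1.42369457e+02],
       [ 0.00000000e+00,  0.00000000e+00,  0.00000000e+00,
         1.00000000e+00]])}
```

View pics/top0.png

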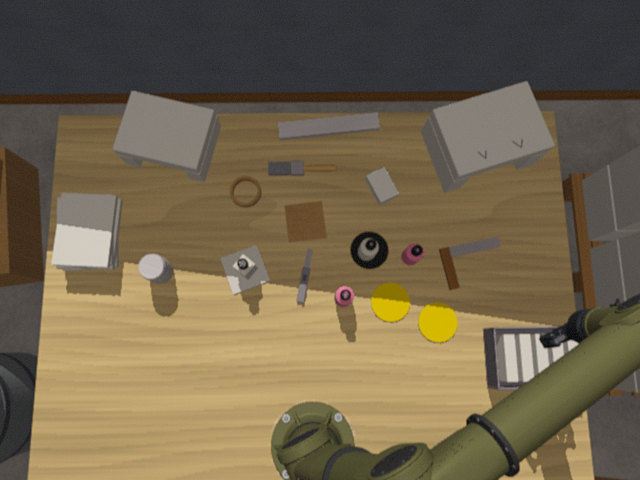

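View pics/side0.png

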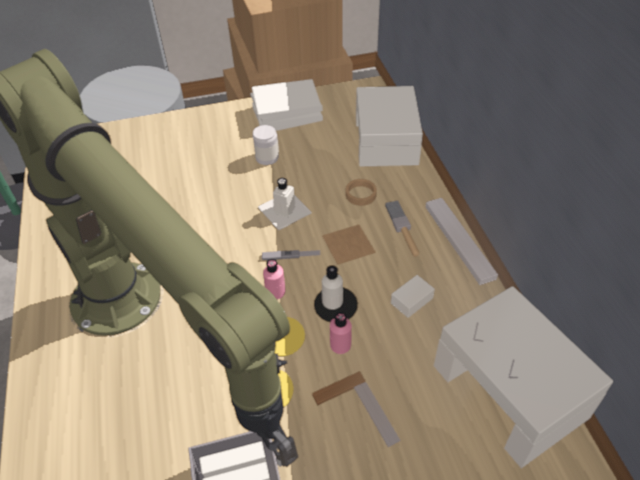

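Top view:
- **Bottles:** the white bottle on the black mat is at (370,248). Pink look-alikes are at (413,253) and (344,296). The white square bottle on the tile is at (244,267).
- **Mats:** black at (369,250), which is the one meant. The yellow look-alikes are at (391,302) and (438,323).
- **Board:** at (305,221).

I choose the white-on-black bottle and will check it in a close crop.

```bash
cat > h.py <<'E'
import numpy as np,cv2
from scipy.spatial.transform import Rotation as R
from bench import arm,get_image,camera_info
def pix2w(n,u,v,z):
    c=camera_info(n); d=R.from_rotvec(c["orientation"]).apply([(u-c["cx"])/c["fx"],(v-c["cy"])/c["fy"],1])
    p=c["position"]; return p+d*(z-p[2])/d[2]
def w2pix(n,P):
    c=camera_info(n); q=R.from_rotvec(c["orientation"]).inv().apply(np.array(P)-c["position"])
    return np.array([c["fx"]*q[0]/q[2]+c["cx"],c["fy"]*q[1]/q[2]+c["cy"]])
def wristpix(P,s):
    c=camera_info("wrist");T=c["T_tool_cam"]
    q=R.from_rotvec(s["eef_rot"]).inv().apply(np.array(P)-s["tcp_pos"]);q=T[:3,:3].T@(q-T[:3,3])
    th=np.arctan2(np.hypot(q[0],q[1]),q[2]);r=c["fx"]*th/np.hypot(q[0],q[1]);return np.array([c["cx"]+r*q[0],c["cy"]+r*q[1]])
def wrist2w(u,v,z,s):
    c=camera_info("wrist");T=c["T_tool_cam"];a=np.array([u-c["cx"],v-c["cy"]])/c["fx"];th=np.hypot(*a)
    d=np.r_[a/max(th,1e-9)*np.sin(th),np.cos(th)];Rt=R.from_rotvec(s["eef_rot"])
    p=s["tcp_pos"]+Rt.apply(T[:3,3]);d=Rt.apply(T[:3,:3]@d);return p+d*(z-p[2])/d[2]
def delta(target,yaw_tool_y=None):
    "scaled tool-frame shift from measured pose to world target; spin to bring tool y to a given world yaw (mod pi)"
    s=arm.read_state();Rt=R.from_rotvec(s["eef_rot"]);d=Rt.inv().apply(np.array(target)-s["tcp_pos"])/150
    y=Rt.as_matrix()[:,1];ya=np.arctan2(y[1],y[0])
    sp=None
    if yaw_tool_y is not None:
        e=(yaw_tool_y-ya+np.pi/2)%np.pi-np.pi/2; sp=-np.degrees(e)/120
    print("t",s["t"],"d",d.round(4),"spin",sp,"tool y yaw",np.degrees(ya).round(2),"q7",s["qpos"][6].round(3))
E
python3 - <<'E'
from h import *
t=cv2.imread("pics/top0.png");sd=cv2.imread("pics/side0.png")
a=cv2.resize(t[205:295,325:445],(640,480),interpolation=2);b=cv2.resize(t[230:305,205:305],(640,480),interpolation=2)
cv2.imwrite("pics/crop1.png",cv2.resize(np.hstack([a,b]),(800,300)))
for n,im in(("top",t),("side",sd)):
    c=sd if n=="side" else t
    roi={"top":{"mat":(340,225,400,275),"tile":(215,240,275,300),"board":(280,198,330,245)},"side":{"mat":(310,262,362,325),"tile":(250,180,315,235),"board":(320,222,378,266)}}[n]
    for k,(x0,y0,x1,y1) in roi.items():
        p=c[y0:y1,x0:x1].astype(int);hsv=cv2.cvtColor(c[y0:y1,x0:x1],cv2.COLOR_BGR2HSV)
        m={"mat":p.max(2)<45,"tile":(hsv[...,1]<45)&(hsv[...,2]>90),"board":(p[...,2]<115)&(hsv[...,1]>110)}[k].astype(np.uint8)
        cs=max(cv2.findContours(m,0,1)[0],key=cv2.contourArea);w=[pix2w(n,*(q[0]+[x0,y0]+0.0),5 if k!="board" else 3)[:2] for q in cs]
        w=np.array(w,np.float32)
        print(n,k,cv2.minEnclosingCircle(w),cv2.minAreaRect(w))
for n,pr in (("top",[(371,243),(242,264)]),("side",[(332,272),(282,183)])):
    for q in pr: print(n,q,pix2w(n,*q,120 ))
E
```

```text
top mat ((526.1737670898438, -170.31182861328125), 52.515621185302734) ((527.2841796875, -170.46987915039062), (103.24747467041016, 101.92214965820312), 88.35025787353516)
top tile ((475.2547912597656, 183.60865783691406), 74.21057891845703) ((475.4468688964844, 184.0147247314453), (109.72895812988281, 109.20259857177734), 20.146427154541016)
top board ((612.978759765625, 11.523843765258789), 76.1690673828125) ((612.2899169921875, 12.166278839111328), (113.67578125, 112.34696960449219), 6.485171794891357)
side mat ((522.6755981445312, -179.32357788085938), 56.44460678100586) ((522.6185302734375, -184.548095703125), (101.93860626220703, 101.78348541259766), 88.07586669921875)
side tile ((473.57977294921875, 194.67982482910156), 88.55073547363281) ((473.17425537109375, 200.96841430664062), (127.5381851196289, 148.07601928710938), 20.815563201904297)Traceback (most recent call last):
  File "<stdin>", line 11, in <module>
ValueError: max() iterable argument is empty
```

View pics/crop1.png

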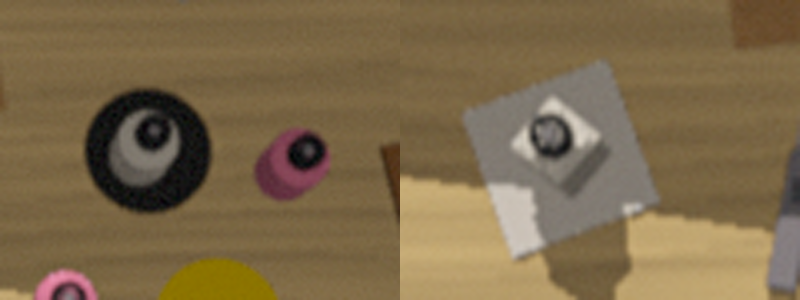

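The crop confirms the choice. The white bottle's cap is at top px (370.9,244.3) on the black mat, and the neighbouring pink bottle is at (413,250). The square bottle's cap is at (242.8,264), and the bottle is rotated about 45° relative to the image.

```bash
python3 - <<'E'
from h import *
print(pix2w("top",370.9,244.3,131),pix2w("side",332,271,131))
print(pix2w("top",242.8,264,119),pix2w("side",282,182,119))
print("pink",pix2w("top",417,250,119))
print("sqverts",[pix2w("top",205+x/4,230+y/4,87)[:2].round(1) for x,y in((152,95),(205,140),(160,183),(110,143))])
r=pix2w("top",370.9,244.3,131)
delta([r[0]-0,r[1],231],np.radians(0))
for y in (0,45,90,135): delta([r[0],r[1],231],np.radians(y))
E
```

```text
[ 518.61426377 -161.26757311  131.        ] [ 516.16452046 -168.73236632  131.        ]
[472.93317942 175.38383367 119.        ] [471.91187861 172.39100773 119.        ]
pink [ 503.83971698 -284.37453591  119.        ]
sqverts [array([505.7, 179.1]), array([474.6, 143.3]), array([446. , 173.1]), array([473.5, 206.8])]
t 0.1 d [ 2.6192e+00 -1.8297e+00 -1.5000e-03] spin -0.5299913899198638 tool y yaw -63.6 q7 -0.057
t 0.1 d [ 2.6192e+00 -1.8297e+00 -1.5000e-03] spin -0.5299913899198638 tool y yaw -63.6 q7 -0.057
t 0.1 d [ 2.6192e+00 -1.8297e+00 -1.5000e-03] spin 0.5950086100801362 tool y yaw -63.6 q7 -0.057
t 0.1 d [ 2.6192e+00 -1.8297e+00 -1.5000e-03] spin 0.22000861008013617 tool y yaw -63.6 q7 -0.057
t 0.1 d [ 2.6192e+00 -1.8297e+00 -1.5000e-03] spin -0.15499138991986383 tool y yaw -63.6 q7 -0.057
```

```bash
python3 -m jog '{"delta_pos":[[1,-0.7,0],[1,-0.7,0],[1,-0.7,0],[1,-0.7,0],[1,-0.7,0],[1,-0.7,0]],"spin":[0,0,0,0,0,0]}' 0 40
python3 -m jog '{"delta_pos":[[1,-0.7,0],[1,-0.7,0],[1,-0.7,0],[1,-0.7,0],[1,-0.7,0],[1,-0.7,0]],"spin":[0,0,0,0,0,0]}'
python3 -m jog '{"delta_pos":[[0.62,-0.43,0],[0.62,-0.43,0],[0.62,-0.43,0],[0.62,-0.43,0],[0.62,-0.43,0],[0.62,-0.43,0],[0.62,-0.43,0],[0.62,-0.43,0],[0.62,-0.43,0],[0.62,-0.43,0],[0.62,-0.43,0],[0.62,-0.43,0]],"spin":[-0.655,-0.655,-0.655,-0.655,-0.655,-0.655,-0.655,-0.655,-0.655,-0.655,-0.655,-0.655]}'
python3 - <<'E'
from h import *
s=arm.read_state();im=get_image("wrist")[:,:,::-1].copy();print(s["t"],s["tcp_pos"],s["eef_rot"],s["qpos"])
for p in([518,-165,131],[526,-170,5],s["tcp_pos"]): print(wristpix(p,s))
cv2.imwrite("pics/w1.png",im)
E
```

```text
t: 0.6
tcp_pos: [380.6, -415.8, 231.4]
eef_rot: [-3.054, -0.731, -0.003]
force: [0.9, 0.7, -0.5]
finger_gap: 12.5
grasp_force: 0.0
t: 1.1
tcp_pos: [466.8, -255.9, 231.3]
eef_rot: [-3.054, -0.729, -0.002]
force: [-0.4, 0.2, -0.1]
finger_gap: 0.0
grasp_force: 0.0
t: 2.1
tcp_pos: [518.3, -163.8, 230.8]
eef_rot: [-1.912, -2.492, 0.001]
force: [1.0, 0.2, 0.4]
finger_gap: -0.1
grasp_force: 0.0
2.1 [ 518.33156969 -163.80166137  230.83682554] [-1.91184285e+00 -2.49231919e+00  1.44574162e-03] [ 0.71036033  0.12385963 -0.49009031  1.70255283  0.06057259  1.33085147
  0.47109185]
[314.45664381 244.06726528]
[321.13908987 213.35791814]
[315.29654602 311.14561798]
```

View pics/w1.png

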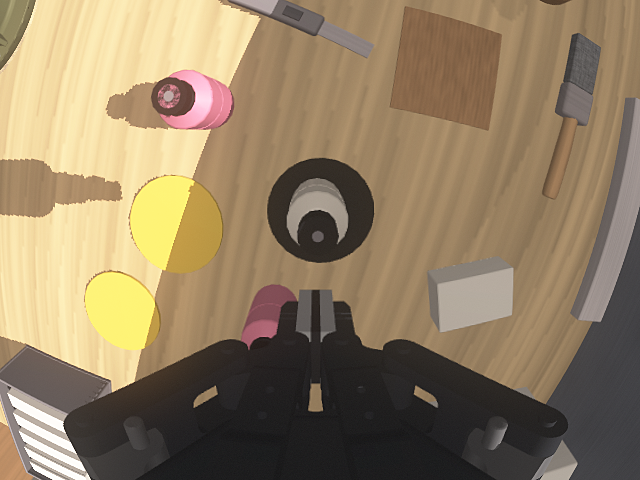

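The wrist view shows the round cap's top at (318,236), the mat centred at about (320.5,210), a pink neighbour partly behind the finger with its cap at (262,343), and the board with corners (404,7), (501,37), (489,129), (390,106).

```bash
python3 - <<'E'
from h import *
s=arm.read_state()
for k,u,v,z in (("cap",318,236,131),("mat",320.5,210,5),("pink",262,340,119),("pink2",171,96,119),("board",446,70,3)): print(k,wrist2w(u,v,z,s).round(1))
c=wrist2w(318,236,131,s); delta([c[0],c[1],135])
E
```

```text
cap [ 519.  -158.6  131. ]
mat [ 524.5 -166.6    5. ]
pink [ 498.7 -257.6  119. ]
pink2 [393.6 -88.6 119. ]
board [610.2   9.    3. ]
t 2.15 d [0.0312 0.0125 0.6392] spin None tool y yaw 14.71 q7 0.466
```

```bash
python3 -m jog '{"delta_pos":[[0.025,0.01,0.2],[0.025,0.01,0.4],[0.025,0.01,0.55],[0.025,0.01,0.6],[0.025,0.01,0.63],[0.025,0.01,0.65],[0.025,0.01,0.67],[0.025,0.01,0.69],[0.025,0.01,0.71],[0.025,0.01,0.73],[0.025,0.01,0.745],[0.025,0.01,0.75]],"spin":[0,0,0,0,0,0,0,0,0,0,0,0]}'
python3 -m jog '{"delta_pos":[[0,0,0.007],[0,0,0.013],[0,0,0.013],[0,0,0.013]],"spin":[0,0,0,0]}'
```

```text
t: 3.15
tcp_pos: [520.3, -157.9, 119.3]
eef_rot: [1.911, 2.491, 0.001]
force: [1.1, -0.8, 2.1]
finger_gap: 0.0
grasp_force: 1.4
t: 3.48
tcp_pos: [520.5, -158.0, 119.1]
eef_rot: [1.911, 2.49, 0.0]
force: [-3.1, 0.4, 12.3]
finger_gap: -0.1
grasp_force: 6.0
```

Stopping at 119.1 mm with 12 N means the cap is home. Next I rise, open the fingers and recheck the bottle's centre.

```bash
python3 -m jog '{"delta_pos":[[0,0,0],[0,0,0],[0,0,-0.2],[0,0,-0.45],[0,0,-0.7],[0,0,-0.7],[0,0,-0.7],[0,0,-0.7]],"spin":[0,0,0,0,0,0,0,0]}' 1
python3 - <<'E'
from h import *
s=arm.read_state();im=get_image("wrist")[:,:,::-1].copy();print(s["t"],s["tcp_pos"],s["finger_gap"])
cv2.imwrite("pics/w2.png",cv2.resize(im[130:370,160:480],(800,600)))
E
```

```text
t: 4.15
tcp_pos: [518.8, -157.4, 221.2]
eef_rot: [-1.912, -2.492, 0.001]
force: [0.1, -0.4, 0.0]
finger_gap: 85.1
grasp_force: 0.0
4.15 [ 518.84716273 -157.43562972  221.15337076] 85.07284687137843
```

View pics/w2.png

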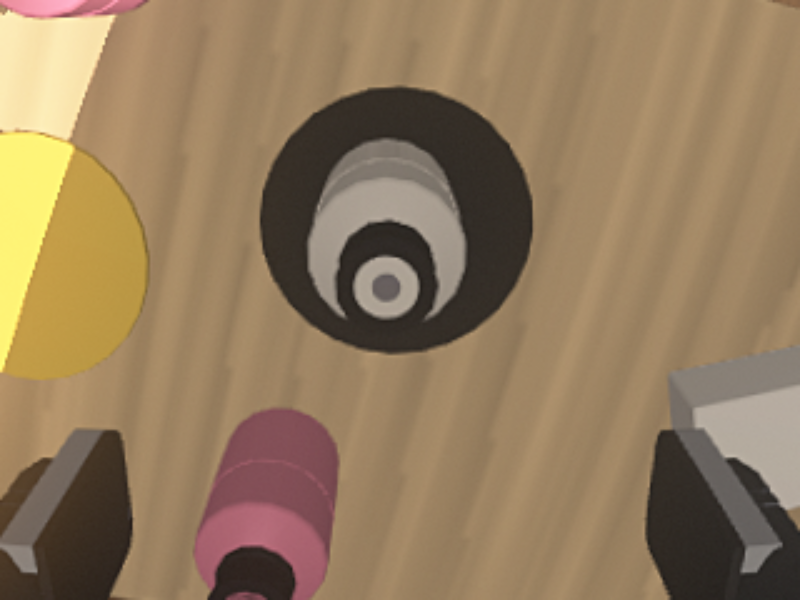

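The cap is now shut, with its top at crop (386,287), which is full (314.4,244.8). The mat is centred at full (318.8,218). The offcut is to the right and a pink bottle sits lower left, so the finger paths need checking.

```bash
python3 - <<'E'
from h import *
s=arm.read_state();c=wrist2w(314.4,244.8,119,s);print(c,wrist2w(318.8,218,5,s),"pinkcap",wrist2w(160+252/2.5,130+595/2.5,119,s),"offcut corner",wrist2w(160+690/2.5,130+405/2.5,40,s))
delta([c[0],c[1],53])
E
```

```text
[ 518.16963948 -159.44935902  119.        ] [ 523.9978108  -166.23214382    5.        ] pinkcap [ 503.3239216  -271.50173358  119.        ] offcut corner [ 653.13419056 -199.79996979   40.        ]
t 4.2 d [-0.0143 -0.0028  1.1158] spin None tool y yaw 15.0 q7 0.458
```

```bash
python3 -m jog '{"delta_pos":[[-0.014,-0.003,0.25],[-0.014,-0.003,0.5],[-0.014,-0.003,0.7],[-0.014,-0.003,0.8],[-0.014,-0.003,0.8]],"spin":[0,0,0,0,0]}'
python3 -m jog '{"delta_pos":[[0,0,0.08],[0,0,0.16],[0,0,0.24],[0,0,0.31],[0,0,0.31],[0,0,0.31]],"spin":[0,0,0,0,0,0]}'
python3 -m jog '{"delta_pos":[[0,0,0],[0,0,0],[0,0,0],[0,0,0],[0,0,0],[0,0,0],[0,0,0],[0,0,0]],"spin":[0,0,0,0,0,0,0,0]}' 0 60
```

```text
t: 4.62
tcp_pos: [514.9, -158.4, 95.8]
eef_rot: [-1.905, -2.484, 0.005]
force: [-1.5, 0.4, -1.1]
finger_gap: 85.3
grasp_force: 0.0
t: 5.12
tcp_pos: [519.2, -159.6, 54.8]
eef_rot: [-1.912, -2.492, 0.0]
force: [0.1, -0.1, -0.2]
finger_gap: 85.5
grasp_force: 0.0
t: 5.78
tcp_pos: [519.7, -160.1, 56.4]
eef_rot: [1.912, 2.491, -0.001]
force: [-4.6, 0.1, 5.7]
finger_gap: 48.5
grasp_force: 61.6
```

```bash
python3 -m jog '{"delta_pos":[[0,0,-0.1],[0,0,-0.3],[0,0,-0.53],[0,0,-0.53],[0,0,-0.53],[0,0,-0.53]],"spin":[0,0,0,0,0,0]}'
python3 -c "
from h import *
delta([612,11,136])"
```

```text
t: 6.28
tcp_pos: [517.8, -159.4, 132.8]
eef_rot: [-1.91, -2.49, 0.002]
force: [-0.1, -0.5, -7.3]
finger_gap: 48.7
grasp_force: 65.2
t 6.2833 d [ 0.935   0.9005 -0.0225] spin None tool y yaw 15.0 q7 0.429
```

```bash
python3 -m jog '{"delta_pos":[[0.1,0.1,0],[0.3,0.29,0],[0.5,0.48,0],[0.7,0.67,0],[0.85,0.82,0],[0.935,0.9,0],[0.935,0.9,0],[0.935,0.9,0],[0.935,0.9,0]],"spin":[0,0,0,0,0,0,0,0,0]}'
python3 -c "
from h import *
delta([612,11,55])"
```

```text
t: 7.03
tcp_pos: [611.8, 9.4, 132.1]
eef_rot: [-1.911, -2.489, 0.006]
force: [0.2, -1.1, -7.0]
finger_gap: 48.3
grasp_force: 65.2
t 7.0333 d [0.0101 0.0068 0.514 ] spin None tool y yaw 14.97 q7 0.046
```

```bash
python3 -m jog '{"delta_pos":[[0,0,0.1],[0,0,0.25],[0,0,0.38],[0,0,0.45],[0,0,0.48],[0,0,0.495],[0,0,0.505],[0,0,0.51],[0,0,0.51]],"spin":[0,0,0,0,0,0,0,0,0]}'

```

```text
t: 7.78
tcp_pos: [614.4, 10.6, 59.4]
eef_rot: [1.912, 2.491, 0.001]
force: [0.1, 0.2, -8.3]
finger_gap: 48.4
grasp_force: 65.0
```

```bash
python3 -m jog '{"delta_pos":[[0,0,0.01],[0,0,0.02],[0,0,0.025],[0,0,0.03],[0,0,0.03]],"spin":[0,0,0,0,0]}'

```

```text
t: 8.2
tcp_pos: [613.8, 10.7, 54.6]
eef_rot: [1.912, 2.492, -0.0]
force: [-2.1, -0.4, -1.5]
finger_gap: 48.3
grasp_force: 65.7
```

```bash
python3 -m jog '{"delta_pos":[[0,0,0.006],[0,0,0.006],[0,0,0.006]],"spin":[0,0,0]}'
python3 -m jog '{"delta_pos":[[0,0,0],[0,0,0],[0,0,0],[0,0,0],[0,0,0],[0,0,-0.2],[0,0,-0.45],[0,0,-0.7],[0,0,-0.95],[0,0,-1],[0,0,-1],[0,0,-1]],"spin":[0,0,0,0,0,0,0,0,0,0,0,0]}' 1
python3 -c "
from h import *
delta([490,160,220],np.radians(47))"
```

```text
t: 8.45
tcp_pos: [613.8, 10.7, 54.5]
eef_rot: [1.912, 2.492, -0.001]
force: [-4.7, 0.1, 5.7]
finger_gap: 49.3
grasp_force: 66.2
t: 9.45
tcp_pos: [613.7, 10.6, 202.8]
eef_rot: [1.912, 2.492, 0.0]
force: [-0.2, 0.5, -1.4]
finger_gap: 85.2
grasp_force: 0.0
t 9.45 d [ 1.1755 -0.5387 -0.1154] spin -0.2666661897353789 tool y yaw 15.0 q7 0.07
```

```bash
python3 -m jog '{"delta_pos":[[0.25,-0.13,-0.1],[0.5,-0.27,-0.1],[0.75,-0.4,-0.1],[1,-0.54,-0.1],[1,-0.54,-0.1],[1,-0.54,-0.1],[1,-0.54,-0.1],[1,-0.54,-0.1]],"spin":[-0.267,-0.267,-0.267,-0.267,-0.267,-0.267,-0.267,-0.267]}'
python3 - <<'E'
from h import *
s=arm.read_state();im=get_image("wrist")[:,:,::-1].copy();print(s["t"],s["tcp_pos"],s["finger_gap"],s["qpos"])
np.save("s3.npy",np.r_[s["tcp_pos"],s["eef_rot"]]);print(wristpix([473,176,119],s))
cv2.imwrite("pics/w3.png",im)
E
```

```text
t: 10.12
tcp_pos: [496.9, 132.7, 216.7]
eef_rot: [-1.156, -2.92, 0.002]
force: [-0.4, 0.3, -0.6]
finger_gap: 85.1
grasp_force: 0.0
10.1167 [496.90584003 132.73171667 216.65476266] 85.08291581538982 [ 0.40710464  0.08742487 -0.75153533  1.78025609  0.06177561  1.29979205
  0.45790434]
[338.02366522 174.06960485]
```

View pics/w3.png

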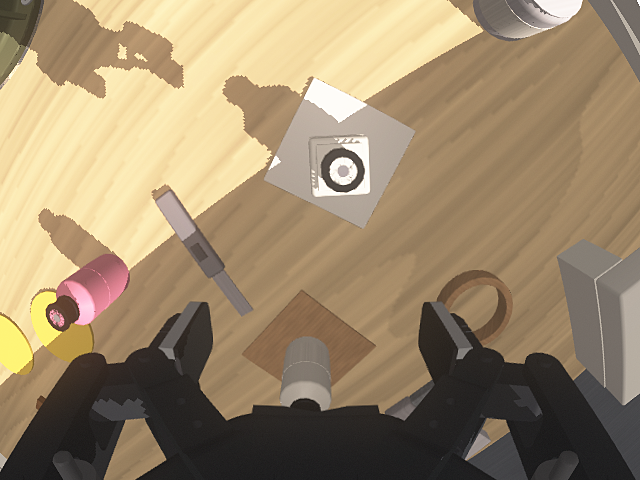

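The wrist view shows the square cap top at (343,171), the bottle's flat sides about 3.5° off image axes, the tile with corners (315,77), (414,131), (363,228), (264,180), and the round bottle upright on the board.

```bash
python3 - <<'E'
from h import *
s=arm.read_state();c=wrist2w(343,171,119,s);print(c)
w=[wrist2w(u,v,5,s)[:2] for u,v in((315,77),(414,131),(363,228),(264,180))];print("tile",np.mean(w,0),w)
a,b=wrist2w(318,197,87,s),wrist2w(371,193,87,s);print("edge",np.degrees(np.arctan2(*(b-a)[1::-1])),np.linalg.norm(b-a))
a,b=wrist2w(310,137,87,s),wrist2w(367,134,87,s);y=np.arctan2(*(b-a)[1::-1]);print("edge",np.degrees(y),np.linalg.norm(b-a))
a,b=wrist2w(367,134,87,s),wrist2w(371,193,87,s);print("edge",np.degrees(np.arctan2(*(b-a)[1::-1])),np.linalg.norm(b-a))
delta([c[0],c[1],120],np.radians(46))
E
```

```text
[474.03548413 179.75109624 119.        ]
tile [474.3646686  186.42357973] [array([404.72250083, 219.72038212]), array([505.85445283, 255.28279178]), array([544.008171  , 154.20423417]), array([442.87354974, 116.48691083])]
edge 51.56080638362983 39.69877922938772
edge 50.52157137547564 41.5209200833615
edge -38.02816618019925 44.053244867285805
t 10.1667 d [0.3264 0.1238 0.6461] spin 0.00668480968184629 tool y yaw 46.8 q7 0.458
```

```bash
python3 -m jog '{"delta_pos":[[0.16,0.06,0],[0.32,0.12,0.1],[0.32,0.12,0.35],[0.32,0.12,0.6],[0.32,0.12,0.6],[0.32,0.12,0.6]],"spin":[-0.037,-0.037,-0.037,-0.037,-0.037,-0.037]}'
python3 -c "
from h import *
delta([474,178.5,55],np.radians(51.2))"
```

```text
t: 10.67
tcp_pos: [472.9, 179.1, 126.4]
eef_rot: [-1.038, -2.96, 0.003]
force: [-0.1, -0.6, 1.1]
finger_gap: 85.4
grasp_force: 0.0
t 10.6667 d [-0.01    0.0033  0.4759] spin 0.001285196396753743 tool y yaw 51.35 q7 0.379
```

```bash
python3 -m jog '{"delta_pos":[[-0.005,0,0.1],[-0.005,0,0.2],[-0.005,0,0.3],[-0.005,0,0.4],[-0.005,0,0.48],[-0.005,0,0.48],[-0.005,0,0.48]],"spin":[0,0,0,0,0,0,0]}'
python3 -m jog '{"delta_pos":[[0,0,0],[0,0,0],[0,0,0],[0,0,0],[0,0,0],[0,0,0],[0,0,0],[0,0,0]],"spin":[0,0,0,0,0,0,0,0]}' 0 60
python3 -m jog '{"delta_pos":[[0,0,-0.1],[0,0,-0.3],[0,0,-0.53],[0,0,-0.53],[0,0,-0.53],[0,0,-0.53]],"spin":[0,0,0,0,0,0]}'
python3 -c "
from h import *
delta([524,-168,136],np.radians(15));delta([524,-168,136],np.radians(195))"
```

```text
t: 11.25
tcp_pos: [475.2, 179.9, 56.8]
eef_rot: [1.038, 2.965, 0.001]
force: [0.4, -0.2, 1.3]
finger_gap: 85.2
grasp_force: 0.0
t: 11.92
tcp_pos: [474.7, 179.7, 56.9]
eef_rot: [1.036, 2.965, -0.001]
force: [-1.7, -1.3, 5.4]
finger_gap: 43.5
grasp_force: 60.5
t: 12.42
tcp_pos: [472.9, 179.1, 133.8]
eef_rot: [-1.036, -2.964, 0.004]
force: [-0.7, 0.8, -6.9]
finger_gap: 43.5
grasp_force: 64.0
t 12.4167 d [-1.708  -1.5983 -0.0118] spin 0.30394580917274444 tool y yaw 51.47 q7 0.385
t 12.4167 d [-1.708  -1.5983 -0.0118] spin 0.30394580917274433 tool y yaw 51.47 q7 0.385
```

```bash
python3 -m jog '{"delta_pos":[[-0.1,-0.1,0],[-0.3,-0.28,0],[-0.5,-0.47,0],[-0.68,-0.64,0],[-0.86,-0.8,0]],"spin":[0,0,0,0,0]}'
python3 -m jog '{"delta_pos":[[-0.15,-0.14,0],[-0.35,-0.33,0],[-0.53,-0.5,0],[-0.7,-0.66,0],[-0.8,-0.75,0],[-0.85,-0.8,0],[-0.85,-0.8,0],[-0.85,-0.8,0]],"spin":[0.05,0.11,0.17,0.23,0.28,0.304,0.304,0.304]}'
python3 -c "
from h import *
delta([524,-168,56],np.radians(15))"
```

```text
t: 12.83
tcp_pos: [498.1, 3.3, 132.8]
eef_rot: [-1.035, -2.961, 0.003]
force: [1.4, 0.2, -7.0]
finger_gap: 43.2
grasp_force: 63.9
t: 13.5
tcp_pos: [523.6, -167.2, 132.7]
eef_rot: [-1.909, -2.488, 0.002]
force: [-0.4, 1.2, -7.0]
finger_gap: 43.3
grasp_force: 63.8
t 13.5 d [-0.0077  0.003   0.5113] spin -2.6105096857791832e-05 tool y yaw 15.0 q7 0.437
```

```bash
python3 -m jog '{"delta_pos":[[-0.005,0,0.1],[-0.005,0,0.25],[-0.005,0,0.38],[-0.005,0,0.45],[-0.005,0,0.48],[-0.005,0,0.495],[-0.005,0,0.505],[-0.005,0,0.515],[-0.005,0,0.52],[-0.005,0,0.525],[-0.005,0,0.525]],"spin":[0,0,0,0,0,0,0,0,0,0,0]}'

```

```text
t: 14.42
tcp_pos: [526.0, -168.4, 57.2]
eef_rot: [1.912, 2.492, 0.0]
force: [0.2, -0.0, -6.5]
finger_gap: 43.1
grasp_force: 63.8
```

```bash
python3 -m jog '{"delta_pos":[[0,0,0.003],[0,0,0.006],[0,0,0.009],[0,0,0.012],[0,0,0.012]],"spin":[0,0,0,0,0]}'

```

```text
t: 14.83
tcp_pos: [526.1, -168.5, 56.9]
eef_rot: [1.912, 2.492, -0.001]
force: [-5.3, 1.9, 7.7]
finger_gap: 43.0
grasp_force: 65.7
```

Seated. I'll release, rise and go back to the round bottle on the board.

```bash
python3 -m jog '{"delta_pos":[[0,0,0],[0,0,0],[0,0,0],[0,0,0],[0,0,0],[0,0,-0.2],[0,0,-0.45],[0,0,-0.7],[0,0,-0.95],[0,0,-1],[0,0,-1],[0,0,-1]],"spin":[0,0,0,0,0,0,0,0,0,0,0,0]}' 1
python3 - <<'E'
from h import *
delta([613.8,10.7,203],np.radians(15))
s=arm.read_state();cv2.imwrite("pics/w4.png",cv2.resize(get_image("wrist")[100:400,120:520,::-1],(800,600)))
E
```

```text
t: 15.83
tcp_pos: [525.7, -168.3, 204.7]
eef_rot: [1.912, 2.492, -0.0]
force: [0.7, 0.4, -1.4]
finger_gap: 85.4
grasp_force: 0.0
t 15.8333 d [1.0008 0.8761 0.011 ] spin -1.541109776911859e-05 tool y yaw 15.0 q7 0.462
```

View pics/w4.png

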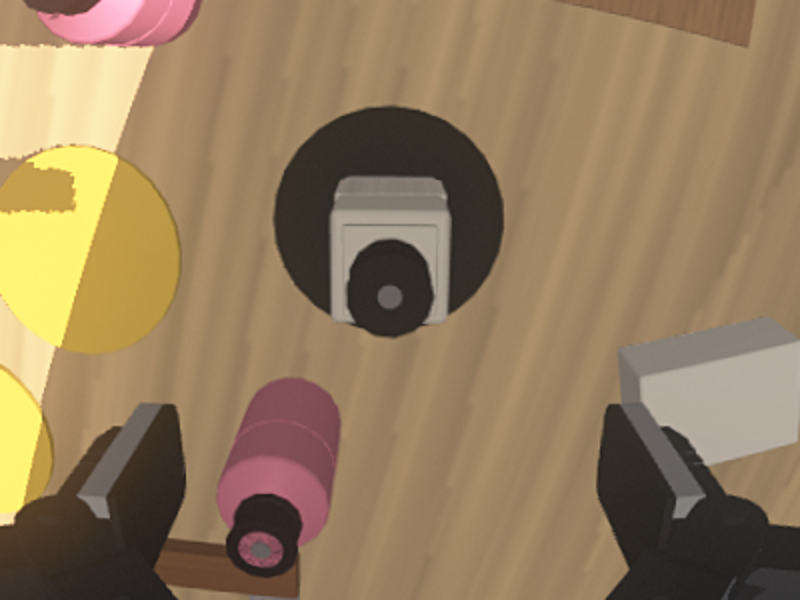

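The square bottle stands upright, centred on the mat (mat centre at crop (389,220), cap at (390,297)).

```bash
python3 -m jog '{"delta_pos":[[0.2,0.18,0],[0.45,0.4,0],[0.65,0.57,0],[0.85,0.75,0],[1,0.876,0],[1,0.876,0],[1,0.876,0],[1,0.876,0]],"spin":[0,0,0,0,0,0,0,0]}'
python3 -m jog '{"delta_pos":[[0,0,0.2],[0,0,0.4],[0,0,0.6],[0,0,0.75],[0,0,0.85],[0,0,0.93],[0,0,0.985],[0,0,0.985],[0,0,0.985]],"spin":[0,0,0,0,0,0,0,0,0]}'
python3 -m jog '{"delta_pos":[[0,0,0],[0,0,0],[0,0,0],[0,0,0],[0,0,0],[0,0,0],[0,0,0],[0,0,0]],"spin":[0,0,0,0,0,0,0,0]}' 0 60
python3 -m jog '{"delta_pos":[[0,0,-0.1],[0,0,-0.3],[0,0,-0.53],[0,0,-0.53],[0,0,-0.53],[0,0,-0.53]],"spin":[0,0,0,0,0,0]}'
python3 -c "
from h import *
delta([474,185,136],np.radians(46))"
```

```text
t: 16.55
tcp_pos: [612.7, 10.1, 202.6]
eef_rot: [-1.91, -2.49, 0.004]
force: [-0.5, 0.1, 0.3]
finger_gap: 85.3
grasp_force: 0.0
t: 17.3
tcp_pos: [613.9, 10.0, 57.3]
eef_rot: [1.913, 2.491, -0.0]
force: [0.4, -0.9, 0.0]
finger_gap: 85.7
grasp_force: 0.0
t: 17.97
tcp_pos: [614.1, 10.5, 58.5]
eef_rot: [1.912, 2.492, -0.0]
force: [-3.1, -0.6, 6.2]
finger_gap: 48.7
grasp_force: 61.2
t: 18.47
tcp_pos: [612.1, 10.3, 134.5]
eef_rot: [-1.911, -2.49, 0.004]
force: [-0.7, -0.1, -8.5]
finger_gap: 48.4
grasp_force: 65.1
t 18.4667 d [ 1.363  -0.588  -0.0072] spin -0.25830756019917106 tool y yaw 15.0 q7 0.044
```

```bash
python3 -m jog '{"delta_pos":[[0.1,-0.04,0],[0.25,-0.11,0],[0.45,-0.19,0],[0.65,-0.28,0],[0.8,-0.345,0]],"spin":[0,0,0,0,0]}'
python3 -m jog '{"delta_pos":[[0.2,-0.08,0],[0.35,-0.15,0],[0.48,-0.2,0],[0.56,-0.24,0],[0.56,-0.24,0],[0.56,-0.24,0],[0.56,-0.24,0]],"spin":[0,0,0,0,0,0,0]}'
python3 -c "
from h import *
delta([474,185,60.5])"
```

```text
t: 18.88
tcp_pos: [528.3, 115.7, 133.8]
eef_rot: [-1.907, -2.49, 0.005]
force: [0.1, 0.8, -7.4]
finger_gap: 48.2
grasp_force: 64.9
t: 19.47
tcp_pos: [476.2, 183.6, 135.7]
eef_rot: [-1.914, -2.491, 0.003]
force: [0.3, -0.3, -7.6]
finger_gap: 48.1
grasp_force: 64.9
t 19.4667 d [ 0.0132 -0.0111  0.5014] spin None tool y yaw 14.94 q7 -0.249
```

```bash
python3 -m jog '{"delta_pos":[[0,-0.01,0.1],[0,-0.01,0.25],[0,-0.01,0.38],[0,-0.01,0.45],[0,-0.01,0.475],[0,-0.01,0.485],[0,-0.01,0.495],[0,-0.01,0.503],[0,-0.01,0.51],[0,-0.01,0.51]],"spin":[0,0,0,0,0,0,0,0,0,0]}'

```

```text
t: 20.3
tcp_pos: [475.3, 184.7, 60.7]
eef_rot: [1.912, 2.492, 0.001]
force: [-0.7, 1.0, -7.4]
finger_gap: 48.1
grasp_force: 64.6
```

```bash
python3 -m jog '{"delta_pos":[[0,0,0.004],[0,0,0.008],[0,0,0.012],[0,0,0.015],[0,0,0.015]],"spin":[0,0,0,0,0]}'

```

```text
t: 20.72
tcp_pos: [475.3, 184.9, 60.4]
eef_rot: [1.911, 2.491, -0.001]
force: [-6.1, -3.1, 13.0]
finger_gap: 48.4
grasp_force: 66.7
```

```bash
python3 -m jog '{"delta_pos":[[0,0,-0.006],[0,0,-0.006],[0,0,-0.006],[0,0,-0.006],[0,0,-0.006],[0,0,-0.2],[0,0,-0.45],[0,0,-0.7],[0,0,-0.95],[0,0,-1],[0,0,-1],[0,0,-1]],"spin":[0,0,0,0,0,0,0,0,0,0,0,0]}' 1
python3 - <<'E'
from h import *
delta([526,-168.4,205],np.radians(15))
cv2.imwrite("pics/w5.png",cv2.resize(get_image("wrist")[100:400,120:520,::-1],(800,600)))
E
```

```text
t: 21.72
tcp_pos: [474.8, 184.4, 207.5]
eef_rot: [1.913, 2.492, -0.0]
force: [0.7, -0.6, -1.1]
finger_gap: 85.1
grasp_force: 0.0
t 21.7167 d [-2.3604 -0.2782  0.0174] spin -0.00010328732676124546 tool y yaw 14.99 q7 -0.202
```

View pics/w5.png

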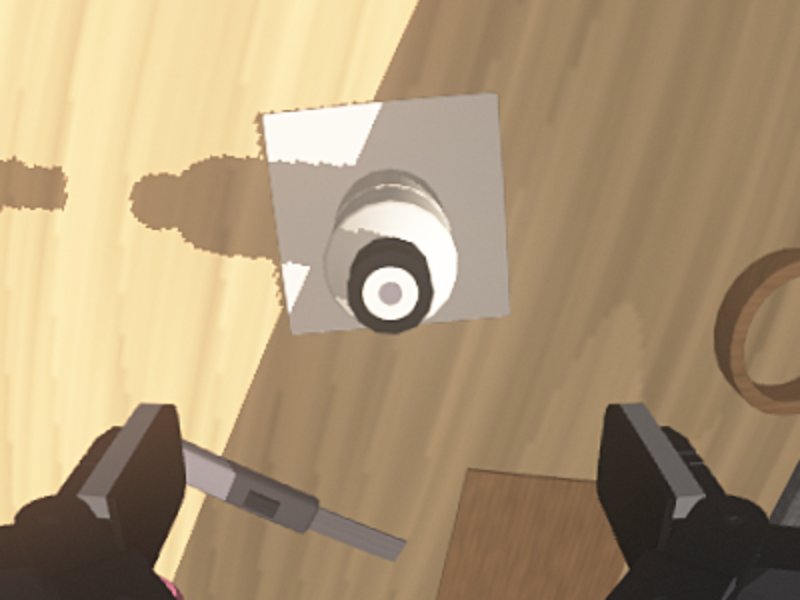

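The round bottle stands upright on the tile (tile centre at crop (388,213), cap at (390,293)) with its cap shut. Now to the square bottle's cap.

```bash
python3 -m jog '{"delta_pos":[[-0.25,-0.03,0],[-0.5,-0.06,0],[-0.75,-0.09,0],[-1,-0.12,0]],"spin":[0,0,0,0]}'
python3 -m jog '{"delta_pos":[[-0.25,-0.03,0],[-0.5,-0.06,0],[-0.75,-0.09,0],[-1,-0.12,0]],"spin":[0,0,0,0]}'
python3 -m jog '{"delta_pos":[[-0.2,-0.02,0],[-0.36,-0.04,0],[-0.36,-0.04,0],[-0.36,-0.04,0],[-0.36,-0.04,0],[-0.36,-0.04,0]],"spin":[0,0,0,0,0,0]}'
python3 -c "
from h import *
delta([526,-168.4,99],np.radians(15))"
```

```text
t: 22.1
tcp_pos: [494.8, 33.4, 205.5]
eef_rot: [-1.909, -2.491, 0.004]
force: [0.4, 0.2, 0.4]
finger_gap: 85.4
grasp_force: 0.0
t: 22.43
tcp_pos: [516.3, -116.1, 205.3]
eef_rot: [-1.91, -2.49, 0.003]
force: [0.6, 0.5, -0.2]
finger_gap: 85.4
grasp_force: 0.0
t: 22.93
tcp_pos: [525.5, -166.3, 206.8]
eef_rot: [-1.908, -2.493, 0.0]
force: [-0.7, 0.3, -0.7]
finger_gap: 85.5
grasp_force: 0.0
t 22.9333 d [-1.530e-02  6.000e-04  7.184e-01] spin 0.0011697259703620409 tool y yaw 15.14 q7 0.471
```

```bash
python3 -m jog '{"delta_pos":[[-0.015,0,0.2],[-0.015,0,0.4],[-0.015,0,0.55],[-0.015,0,0.65],[-0.015,0,0.705],[-0.015,0,0.71],[-0.015,0,0.71]],"spin":[0,0,0,0,0,0,0]}'
python3 -m jog '{"delta_pos":[[0,0,0],[0,0,0],[0,0,0],[0,0,0],[0,0,0],[0,0,0],[0,0,0],[0,0,0],[0,0,0]],"spin":[0,0,0,0,0,0,0,0,0]}' 0 30

```

```text
t: 23.52
tcp_pos: [526.7, -169.6, 101.7]
eef_rot: [1.911, 2.494, 0.0]
force: [0.8, -0.2, 0.1]
finger_gap: 85.4
grasp_force: 0.0
t: 24.27
tcp_pos: [526.6, -170.6, 102.1]
eef_rot: [1.912, 2.492, -0.0]
force: [-2.4, -0.1, 6.5]
finger_gap: 26.5
grasp_force: 29.6
```

```bash
python3 -m jog '{"delta_pos":[[0,0,-0.01],[0,0,-0.02],[0,0,-0.03],[0,0,-0.04],[0,0,-0.05],[0,0,-0.06],[0,0,-0.07],[0,0,-0.075],[0,0,-0.075],[0,0,-0.075]],"spin":[0,0,0,0,0,0,0,0,0,0]}'

```

```text
t: 25.1
tcp_pos: [526.4, -170.5, 112.9]
eef_rot: [1.912, 2.492, -0.0]
force: [-0.6, -0.1, -0.9]
finger_gap: 26.8
grasp_force: 29.9
```

```bash
python3 -m jog '{"delta_pos":[[0,0,-0.004],[0,0,-0.008],[0,0,-0.011],[0,0,-0.011],[0,0,-0.011]],"spin":[0,0,0,0,0]}'
python3 -m jog '{"delta_pos":[[0,0,0],[0,0,0],[0,0,0],[0,0,0],[0,0,0],[0,0,-0.2],[0,0,-0.4],[0,0,-0.6],[0,0,-0.6],[0,0,-0.6]],"spin":[0,0,0,0,0,0,0,0,0,0]}' 1
python3 - <<'E'
from h import *
w=cv2.resize(get_image("wrist")[120:360,160:480,::-1],(400,300));s=cv2.resize(get_image("side")[150:360,230:510,::-1],(400,300))
cv2.imwrite("pics/fin.png",cv2.resize(np.hstack([w,s]),(800,300)))
E
```

```text
t: 25.52
tcp_pos: [526.3, -170.4, 114.2]
eef_rot: [-1.912, -2.492, 0.0]
force: [0.3, -1.0, -3.9]
finger_gap: 26.5
grasp_force: 30.0
t: 26.35
tcp_pos: [527.9, -170.7, 206.7]
eef_rot: [1.91, 2.489, 0.002]
force: [-0.3, 0.4, -0.2]
finger_gap: 85.6
grasp_force: 0.0
```

View pics/fin.png

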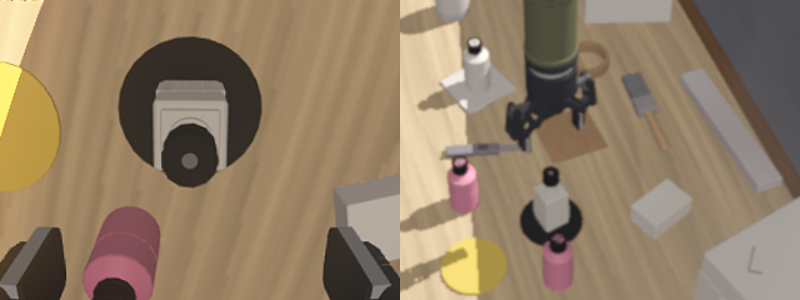

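```bash
python3 - <<'E'
from h import *
s=arm.read_state()
for z in (119,131): print(z,wristpix([526,-168.4,z],s),w2pix("side",[526,-168.4,z]))
print("seen",(190/1.25+160,161/1.25+120),(551/ (400/280)+230-280,172*0.7+150))
E
```

```text
119 [316.08364441 246.94232786] [336.06950102 273.2209569 ]
131 [316.11536682 252.95741551] [336.04158434 269.98277775]
seen (312.0, 248.8) (335.70000000000005, 270.4)
```

The separation between the cap dot and the shoulder edge grew from 43.5 to 49.6 px. The predicted growth for a 12 mm lift is 6 px, so the cap is fully up. Handing in.

```bash
python3 -c "
from bench import arm
print(arm.finish_job())"
```

```text
the job is handed in; nothing more can be done
None
```

I've handed the job in; it gave no verdict back. By the last pictures and readings, the round bottle stands shut on the square tile, and the square bottle stands on the round mat with its cap fully up.

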